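Snap shut the packed wine-tool case

TASK

The dark wooden wine-tool case with the brass corners is packed and ready. Press its open lid down until its catch snaps and the lid is fully shut and flush, then let go. Leave the pale wooden case open just as it is.

Things in the scene. Friction and masses are not known exactly. Their poses are not given: they have to be found in the camera images.
- dark_lid (a joint): Opening angle (rad) of the lid of the dark brown case with brass corners: 0 shut and flush, starts 0.3 to 0.55. Flat, 12 mm thick, hinged on the side nearer the robot, free edge beyond. The hinge stays where left (1 to 4 N moves it). Below 0.15 it meets a sprung ball catch at mid-width of the free edge: 6 to 15 N there pushes it past the crest at 0.065, then the catch pulls it shut and holds it.
- dark_lid_spot (a point): Point to press on the dark lid's top face, at mid-width, 34 mm in from the free edge; it moves and turns with the lid. Its y axis runs along the hinge, x lies in the lid and points to the hinge, z stands out of the top face. The hinge line lies 120 mm along +x and 12 mm along -z from it. With the lid shut the point is 87 mm above the bench.
- pale_lid_spot (a point): The same point on the lid of the other case: same size and build, pale wood with steel corner plates, empty, grey lining. Its lid also stands open and must stay so.
- dark_case: The dark brown wooden case itself, fixed to the bench: 150 mm deep, 150 mm wide, walls 75 mm high, lid 154 by 154 mm; brass corner plates and a brass square on the lid, red lining, steel wine tools inside. Origin at the centre of its underside, z up, x from the opening side to the hinge side (roughly towards the robot).
Things that resemble listed ones, but are neither listed nor needed, are in the scene too. Several things have the shape of the dark_case; the one meant has the colours described above.

How it is judged:
At the end, for the whole second after the job is handed in: The dark case's lid is snapped shut (within 0.025 rad of flush, about 4 mm at its free edge) and at rest; the pale case's lid is still open where it was (its spot within 20 mm of its start) (value of joint dark_lid below 0.025 rad and velocity of joint dark_lid below 0.05 rad/s and distance of pale_lid_spot from where it was at the start of the episode below 0.02 m); the robot touches nothing.
It fails at once if the pale case's lid is moved by more than 30 mm (distance of pale_lid_spot from where it was at the start of the episode above 0.03 m).
It also fails if it takes over 26 s, if anything falls off the work surface, if the arm or the gripper's body presses on something with over 40 N, if the wrist force passes 120 N, or if a joint passes its speed limit or range.

ROBOT

A 7-joint arm with a two-finger parallel gripper is mounted at the origin on the work surface. World frame = base frame: x ahead of the robot, y to its left, z up, the work surface at z = 0. Lengths are in m, angles in rad, forces in N, time in s.
With the tool pointing down it reaches from about 0.35 to 0.9 m from the base axis. Payload 19.9 kg.
Tool frame: the origin (TCP) lies between the finger pads; the fingertips stand 19 mm ahead of it and the grasp point (between the pads) is the TCP; z points along the fingers, y is the line along which they close (so a half turn about z gives the same grasp; the last joint's range is limited). The gripper opens to 94 mm and grips with 3 to 60 N. Pads are 16 mm wide; open, the fingers measure 119 mm over their backs; the gripper's body (75 mm by 177 mm) begins 78 mm behind the grasp point.
Start: joints at [-1.278, 0.417, -0.01, 1.614, 0.005, 1.111, -0.053], TCP at [0.205, 0.59, 0.2] pointing down, gripper open.
Joint ranges: [-2.81, 2.81], [-0.39, 2.02], [-1.27, 1.25], [0.06, 2.57], [-1.19, 4.33], [0.19, 2], [-2.82, 2.82]. Speed limits (rad/s): [1.89, 1.89, 2.39, 2.39, 3.01, 3.01, 3.01].

INTERFACE

Orientations are given as a 3x3 rotation matrix whose columns are the frame's x, y, z axes.
In Python, from rig import robot gives the robot as it stands. Calls block until the motion is done:
- robot.move_ptp(position, orientation): joint-space move of the TCP to a pose.
- robot.move_linear(position, velocity=0.15, frame=None, threshold=None): straight line of the TCP; frame=None keeps the orientation; velocity is the mean speed in m/s. With threshold (N) it stops when the force on the tool has changed by that much, and returns True; else False.
- robot.goto_joints(angles): joint-space move.
- robot.gripper_to(opening): finger opening in m; the grip force is fixed at half the most; returns when the fingers have stopped.
- robot.pause(seconds).
- robot.ik(position, orientation): joint angles nearest the present ones, or None.
- robot.get_state(): the state.
- robot.grab_frame(name): name is "scene" or "top" or "wrist"; returns the picture (480x640x3 uint8, red, green, blue); there is no depth.
- robot.camera_info(name): a dict with "fx", "fy", "cx", "cy" (pixels), "rvec" (rotation vector, rad) and "tvec" (3), from world to camera coordinates, as OpenCV has them. Camera axes: x right, y down, z forward; pixel columns grow to the right and rows downward; lengths in m; the calibration is good to about 2 mm. A picture is of the moment at which its call begins: read the wrist's pose just before it. camera_info takes no time and is no camera call; for the wrist camera it gives the pose at the moment of the call.
A pose or a line that the arm cannot do raises robot.PlanningError and nothing moves.
- robot.sign_off(): hands the job in; it is judged then, once.
The state is a dict: "time": time; "qpos": joint angles; "joint_vel": joint speeds; "effort": joint torques, N m; "ee_pos": TCP position; "tool_rot": TCP orientation; "force": force on the tool from outside, world axes, zero at the start; "moment": the same for the moment, N m; "opening": finger opening in m; "grasp_force": force on a finger pad.
Only numpy, scipy, OpenCV 4.12 (cv2) and the standard library are available. Lean on these libraries where they do the work, as an engineer would, in place of code of your own. Each camera call takes 0.05 s, during which the arm holds its last target. There are 200 camera calls.

## Working session

There is one attempt and no reset: what is moved stays moved. The work goes in short steps, each a Python script; the robot and the scene stay as the last script left them, time stands still between calls to the robot, and variables do not carry over. Pictures are saved under pics/ and viewed, at most 10 in all, crops included, and the job is handed in when it is done.

```bash
mkdir -p pics; python3 - <<'E'
from rig import robot
import cv2
for n in ("scene","top"):
    cv2.imwrite(f"pics/{n}0.png",robot.grab_frame(n)[:,:,::-1]); print(n,robot.camera_info(n))
print(robot.get_state()["time"])
E
```

```text
scene {'fx': 475.8620620352531, 'fy': 475.8620620352531, 'cx': 318.5217903812104, 'cy': 243.43703598799067, 'rvec': array([ 1.15409152,  2.37381845, -0.95776482]), 'tvec': array([ 0.29087485, -0.17038069,  1.32240457])}
top {'fx': 437.49273305848914, 'fy': 437.49273305848914, 'cx': 322.79256503326604, 'cy': 241.96589777143905, 'rvec': array([ 2.21310067, -2.19481392,  0.03607204]), 'tvec': array([-0.04507077,  0.42417434,  0.82439252])}
0.1
```

View pics/scene0.png

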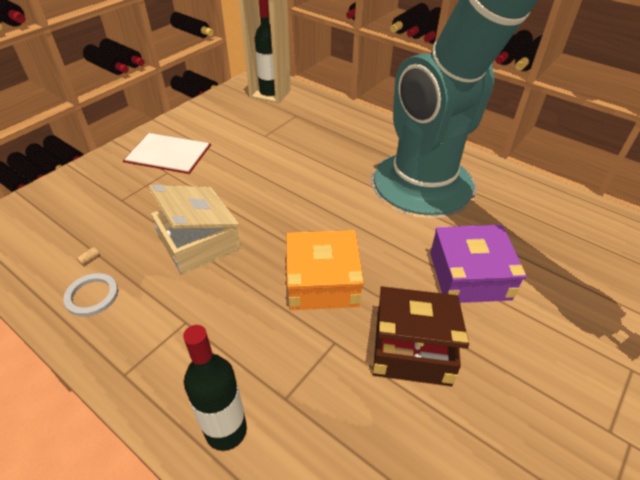

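View pics/top0.png

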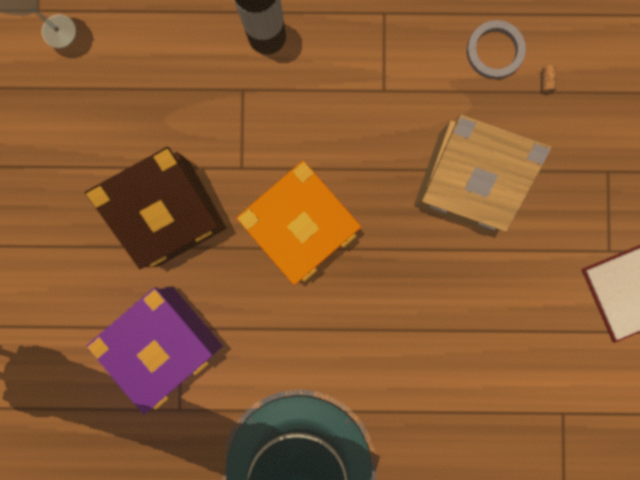

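The top view shows the dark case's open lid with its brass square at about (157,215) and free-edge plates at (97,196) and (165,160). In the scene view they are at (421,309), (458,336) and (388,327). The pale case is well away, at (485,175) in the top view. Next I'll triangulate the brass pieces.

```bash
cat > loc.py <<'E'
import cv2, numpy as np
def P(ci):
    return np.array([[ci["fx"],0,ci["cx"]],[0,ci["fy"],ci["cy"]],[0,0,1]])@np.c_[cv2.Rodrigues(ci["rvec"])[0],ci["tvec"]]
def blobs(img,box):
    x0,y0,x1,y1=box; h=cv2.cvtColor(img,cv2.COLOR_BGR2HSV)
    m=np.zeros(h.shape[:2],np.uint8); m[y0:y1,x0:x1]=cv2.inRange(h,(12,90,150),(32,255,255))[y0:y1,x0:x1]
    return m
E
python3 - <<'E'
from loc import *
from rig import robot
for n,box in (("scene",(372,285,470,390)),("top",(80,142,228,272))):
    img=cv2.imread(f"pics/{n}0.png"); m=blobs(img,box)
    k,l,s,c=cv2.connectedComponentsWithStats(m)
    for i in range(1,k):
        if s[i,4]>20: print(n,s[i],c[i].round(1))
    x0,y0,x1,y1=box; cv2.imwrite(f"pics/{n}_crop.png",cv2.resize(img[y0:y1,x0:x1],None,fx=4 if n=="top" else 5,fy=4 if n=="top" else 5,interpolation=cv2.INTER_CUBIC))
E
```

```text
scene [372 285  67  25 418] [399.7 290.3]
scene [449 291  10   4  33] [453.6 292.2]
scene [409 301  24  16 302] [420.7 308.1]
scene [ 372  303   98   87 1706] [438.  366.3]
scene [379 321  17  13 173] [387.2 327.1]
scene [384 346  29   9 132] [395.9 350.5]
scene [374 364  13  10 107] [379.5 368.4]
top [ 80 142 124   5 473] [135.5 143.8]
top [ 98 150  54   9 255] [125.8 153.6]
top [154 150  22  20 256] [164.6 159.4]
top [182 151  46  14 493] [208.2 157.4]
top [ 80 170  39   6 173] [ 98.8 171.8]
top [207 171  21   6  98] [217.3 172.9]
top [ 87 187  22  20 264] [ 97.2 196.4]
top [141 201  32  30 561] [156.4 215.6]
top [ 80 238  15   6  42] [ 84.9 240.2]
top [ 80 250  49  10 388] [102.1 254.9]
top [ 80 268  83   4 193] [115.6 270.2]
```

View pics/scene_crop.png

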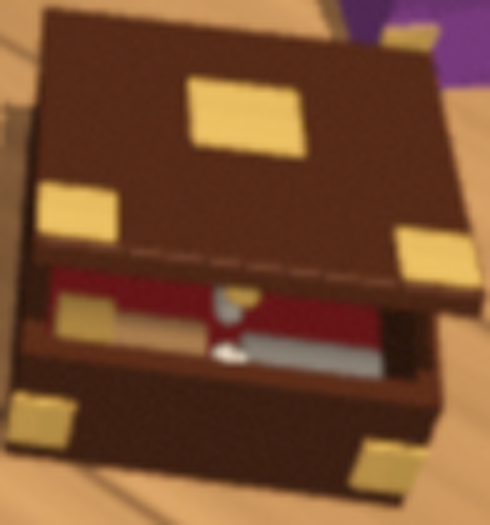

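View pics/top_crop.png

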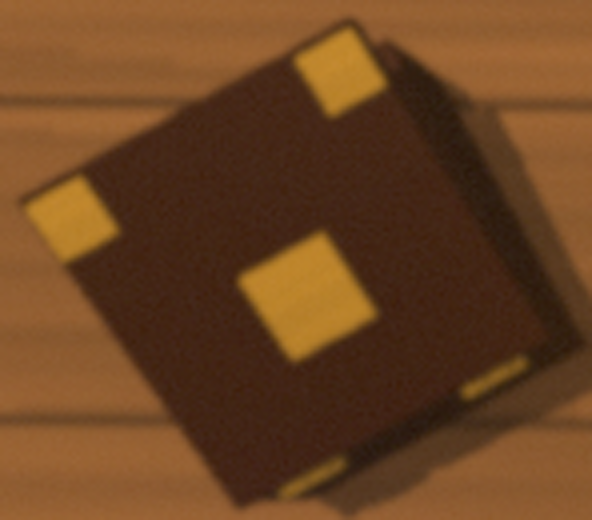

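The crops show the plates lying flat on the lid top. The right plate in the scene view is centred at crop (440,258), which is full-image (460,336.6).

```bash
python3 - <<'E'
from loc import *
from rig import robot
s=np.array([[387.2,327.1],[460,336.6],[420.7,308.1]]).T
t=np.array([[164.6,159.4],[97.2,196.4],[156.4,215.6]]).T
X=cv2.triangulatePoints(P(robot.camera_info("scene")),P(robot.camera_info("top")),s,t); X=(X[:3]/X[3]).T
print(X.round(4))
for n,p in(("scene",s),("top",t)):
    M=P(robot.camera_info(n)); q=np.c_[X,np.ones(3)]@M.T; print((q[:,:2]/q[:,2:]-p.T).round(1).tolist())
R,L,S=X; mid=(R+L)/2; y=(L-R)/np.linalg.norm(L-R); d=S-mid
print("plate gap",np.linalg.norm(L-R),"mid-sq",np.linalg.norm(d),"theta",np.arctan2(-d[2],np.hypot(*d[:2])),"yaw y",np.arctan2(y[1],y[0]),"yaw d",np.arctan2(d[1],d[0]))
E
```

```text
[[0.5531 0.2161 0.1317]
 [0.4917 0.3247 0.1311]
 [0.4635 0.2362 0.1086]]
[[0.4, -0.0], [0.3, -0.1], [0.4, -0.1]]
[[0.4, -0.3], [0.3, -0.2], [0.5, -0.3]]
plate gap 0.12481577896516535 mid-sq 0.07178543284100712 theta 0.322757808931724 yaw y 2.0850597136972473 yaw d -2.6153434762181624
```

```bash
cat >> loc.py <<'E'
mid=np.array([.5224,.2704]); a=-2.621; h=np.array([np.cos(a),np.sin(a)])
hinge=mid+h*(.1394*np.cos(.325)-.012*np.sin(.325))
def tcp(th,up=0):   # TCP with the fingertips on the spot at lid angle th
    xy=hinge+h*(-.12*np.cos(th)+.012*np.sin(th))
    return np.r_[xy,.075+.12*np.sin(th)+.012*np.cos(th)+.019+up]
R1=np.array([[h[0],h[1],0],[h[1],-h[0],0],[0,0,-1]])
E
python3 - <<'E'
from loc import *
from rig import robot
q0=np.array(robot.get_state()["qpos"]); c=[]
for s in (1,-1):
    R=R1@np.diag([s,s,1]); q=robot.ik(tcp(.325,.05),R); print(s,None if q is None else np.round(q,2))
    if q is not None: c.append((abs(np.array(q)-q0).max(),s,R))
R=min(c,key=lambda v:v[0])[2]
robot.gripper_to(0.0)
robot.move_ptp(tcp(.325,.05),R)
st=robot.get_state(); print(st["time"],st["ee_pos"],st["force"])
print(robot.move_linear(tcp(.30),velocity=.06,threshold=2.5))
st=robot.get_state(); print(st["time"],st["ee_pos"],st["force"],tcp(.325))
cv2.imwrite("pics/contact.png",robot.grab_frame("scene")[:,:,::-1])
E
```

```text
1 [-0.58  0.33  0.06  1.76 -0.02  1.05  1.58]
-1 [-0.97  0.36  0.55  1.78 -0.22  1.06 -1.39]
3.1583 [0.50604405 0.26221729 0.19359512] [ 0.16956777 -0.47777393  0.13949663]
False
4.1917 [0.50772753 0.26193294 0.14128011] [ 0.74440941 -0.78158047  0.38327781] [0.50645106 0.26125569 0.14368886]
```

View pics/contact.png

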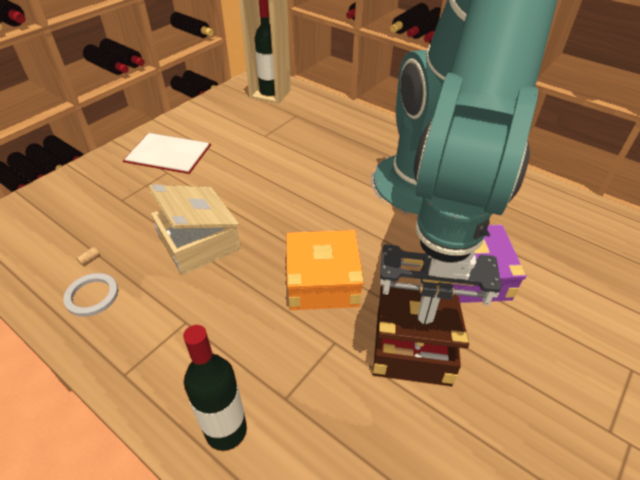

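The closed fingers, with tips near (428,320), stand just at the dark lid's spot, between the plates and centred on its width. The lid is still open. Now I'll press along the arc.

```bash
python3 - <<'E'
from loc import *
from rig import robot
for th in (.24,.16,.11,.07,.04,.015,0,-.012,-.025):
    hit=robot.move_linear(tcp(th),velocity=.04,threshold=28)
    st=robot.get_state(); print(th,hit,round(st["time"],2),np.round(st["ee_pos"],4),np.round(st["force"],1))
    if st["force"][2]>25 and th<.02 or hit: break
E
```

```text
0.24 False 4.58 [0.5097 0.2631 0.1339] [-0.4 -0.1 -0.1]
0.16 False 4.97 [0.5122 0.2645 0.1247] [-0.7  0.4  0.3]
0.11 False 5.27 [0.5134 0.2652 0.1188] [-0.   0.3 -0.6]
0.07 False 5.53 [0.5141 0.2656 0.1141] [ 0.7 -0.6  0.6]
0.04 False 5.78 [0.5146 0.2659 0.1106] [-1.1 -0.7 -0.1]
0.015 False 6.03 [0.515  0.2661 0.1076] [ 0.2  0.8 -0.7]
0 False 6.28 [0.5152 0.2663 0.1059] [ 0.4 -0.1  0.1]
-0.012 False 6.53 [0.5154 0.2663 0.1045] [ 0.5  0.8 -0.2]
-0.025 False 6.78 [0.5154 0.2664 0.1029] [ 0.  -0.6  0.4]
```

No force was felt, so I'll look before doing anything else.

```bash
python3 - <<'E'
from loc import *
from rig import robot
a=robot.grab_frame("scene")[200:400,340:540,::-1]; b=robot.grab_frame("wrist")[:,:,::-1]
cv2.imwrite("pics/c2.png",np.hstack([cv2.resize(a,(400,400)),cv2.resize(b,(400,300)).repeat(1,0) if 0 else cv2.copyMakeBorder(cv2.resize(b,(400,300)),0,100,0,0,0)]))
st=robot.get_state();print(st["opening"],st["tool_rot"],st["time"])
E
```

```text
0.0003080598861776904 [[ 8.67516780e-01  4.97407896e-01 -1.47763105e-04]
 [ 4.97407887e-01 -8.67516792e-01 -9.38142802e-05]
 [-1.74850938e-04  7.88692855e-06 -9.99999985e-01]] 6.8833
```

View pics/c2.png

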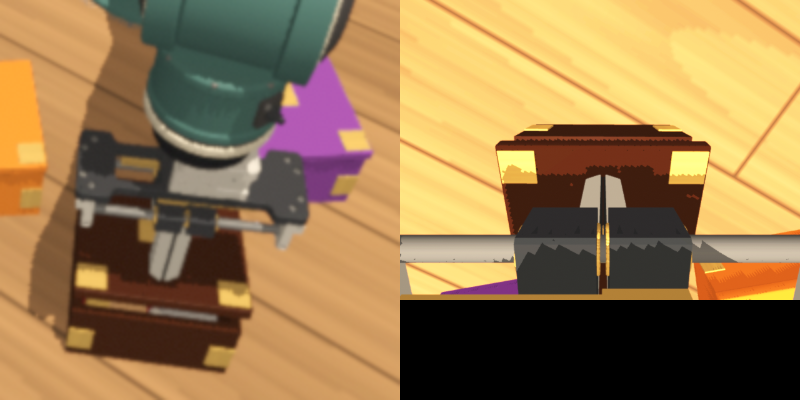

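The gap is smaller but the lid isn't shut. I'll estimate the current angle from the scene plates at (385.5,338.5) and (457,347).

```bash
python3 - <<'E'
from loc import *
from rig import robot
M=P(robot.camera_info("scene")); y=np.array([-h[1],h[0]])
for th in (.33,.25,.2,.15,.1,.05,0):
    c=np.r_[hinge+h*(-.1394*np.cos(th)+.012*np.sin(th)),.075+.1394*np.sin(th)+.012*np.cos(th)]
    o=[]
    for s in (1,-1):
        q=M@np.r_[c[:2]+s*.0624*y,c[2],1]; o+=list((q[:2]/q[2]).round(1))
    print(th,o)
E
```

```text
0.33 [np.float64(387.6), np.float64(327.2), np.float64(460.3), np.float64(336.1)]
0.25 [np.float64(386.8), np.float64(332.5), np.float64(459.1), np.float64(341.4)]
0.2 [np.float64(386.4), np.float64(335.6), np.float64(458.4), np.float64(344.6)]
0.15 [np.float64(385.9), np.float64(338.6), np.float64(457.6), np.float64(347.5)]
0.1 [np.float64(385.5), np.float64(341.4), np.float64(456.8), np.float64(350.4)]
0.05 [np.float64(385.0), np.float64(344.1), np.float64(456.0), np.float64(353.0)]
0 [np.float64(384.6), np.float64(346.6), np.float64(455.2), np.float64(355.5)]
```

```bash
python3 - <<'E'
from loc import *
from rig import robot
M=P(robot.camera_info("scene")); p=np.array(robot.get_state()["ee_pos"])
for dz in (0,-.019):
    q=M@np.r_[p[:2],p[2]+dz,1]; print("px",q[:2]/q[2])
z0=p[2]
for i in range(1,7):
    hit=robot.move_linear(np.r_[tcp(0)[:2],z0-.002*i],velocity=.02,threshold=25)
    st=robot.get_state(); print(hit,round(st["time"],2),np.round(st["ee_pos"],4),np.round(st["force"],1))
    if hit or abs(st["force"][2])>25: break
a=robot.grab_frame("scene")[200:400,340:540,::-1]
cv2.imwrite("pics/c3.png",cv2.resize(a,(600,600),interpolation=cv2.INTER_CUBIC))
E
```

```text
px [421.04181846 336.92886874]
px [419.37991608 342.72032949]
False 7.13 [0.5152 0.2663 0.1008] [0.7 0.  0.4]
False 7.38 [0.5154 0.2664 0.099 ] [1.  0.8 2.5]
False 7.63 [0.5157 0.2666 0.0973] [2.1 1.3 4.8]
False 7.88 [0.5159 0.2667 0.0953] [2.5 2.1 4.4]
False 8.13 [0.5153 0.2663 0.0929] [2.3 0.8 2.6]
False 8.38 [0.5147 0.266  0.0905] [-0.3  0.4 -0.3]
```

View pics/c3.png

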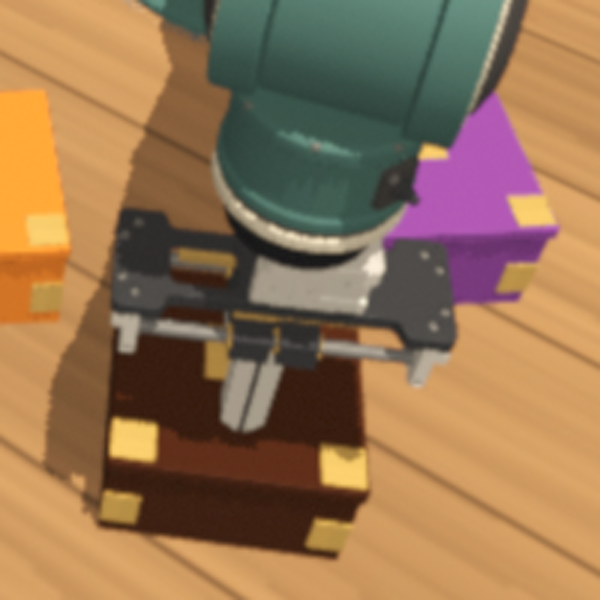

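The plates now sit at (384.3,346.7) and (454.3,355.7), which is θ≈0. The force rose to a crest and then dropped, so the catch has snapped. I'll press once to confirm it is seated, retreat straight up, and check with a clear view.

```bash
python3 - <<'E'
from loc import *
from rig import robot
hit=robot.move_linear(np.r_[tcp(0)[:2],.082],velocity=.015,threshold=15)
st=robot.get_state(); print(hit,np.round(st["ee_pos"],4),np.round(st["force"],1))
robot.move_linear(np.r_[tcp(0)[:2],.25],velocity=.12)
R=np.array(robot.get_state()["tool_rot"])
robot.move_ptp([.25,.5,.3],R)
st=robot.get_state(); print(st["time"],np.round(st["force"],1))
a=robot.grab_frame("scene")[200:400,140:540,::-1]; b=robot.grab_frame("top")[:,:,::-1]
cv2.imwrite("pics/c4.png",np.vstack([cv2.resize(a,(600,300)),cv2.resize(b,(400,300))[:, :].copy() if 0 else cv2.copyMakeBorder(cv2.resize(b,(400,300)),0,0,0,200,0)]))
m=blobs(robot.grab_frame("scene")[:,:,::-1].copy(),(372,285,470,390))
k,l,s,c=cv2.connectedComponentsWithStats(m)
print([c[i].round(1).tolist() for i in range(1,k) if 40<s[i,4]<400])
E
```

```text
False [0.5151 0.2663 0.0821] [-2.6 -1.8  5.6]
12.075 [ 0.7 -1.  -1. ]
[[453.1, 292.9], [384.2, 346.1], [379.5, 368.4]]
```

View pics/c4.png

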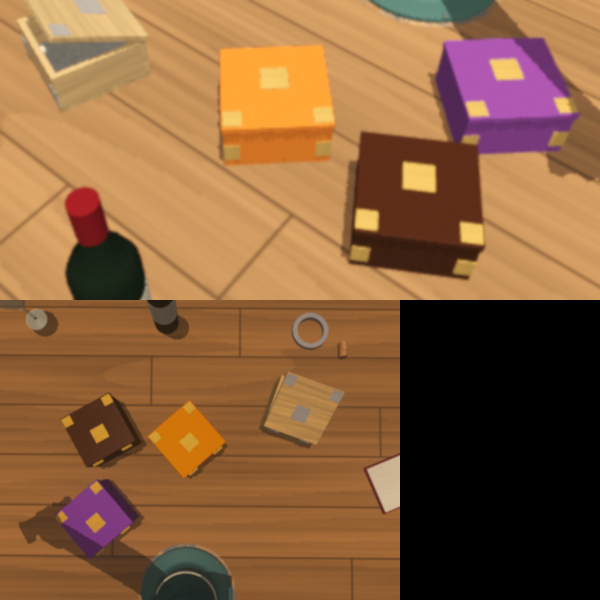

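The lid looks flush and the pale case is unchanged. The confirming press reached only 5.6 N and about 14 s remain, so I'll press once more, firmly, then retreat and measure.

```bash
python3 - <<'E'
from loc import *
from rig import robot
R=np.array(robot.get_state()["tool_rot"])
robot.move_ptp(np.r_[tcp(0)[:2],.125],R)
robot.move_linear(np.r_[tcp(0)[:2],.088],velocity=.06,threshold=20)
hit=robot.move_linear(np.r_[tcp(0)[:2],.076],velocity=.012,threshold=18)
st=robot.get_state(); print(hit,st["time"],np.round(st["ee_pos"],4),np.round(st["force"],1))
robot.move_linear(np.r_[tcp(0)[:2],.19],velocity=.12)
robot.move_ptp([.25,.5,.3],R)
print(robot.get_state()["time"])
for n,box in (("scene",(372,285,470,390)),("top",(80,142,228,272))):
    img=robot.grab_frame(n)[:,:,::-1].copy()
    m=cv2.inRange(cv2.cvtColor(img,cv2.COLOR_BGR2HSV),(15,120,170),(32,255,255)); k,l,s,c=cv2.connectedComponentsWithStats(m)
    x0,y0,x1,y1=box
    print(n,[c[i].round(1).tolist()+[int(s[i,4])] for i in range(1,k) if 40<s[i,4]<900 and x0<c[i][0]<x1 and y0<c[i][1]<y1])
E
```

```text
True 15.0833 [0.5153 0.2664 0.0819] [-5.2 -2.3 13.1]
17.525
scene [[419.0, 317.6, 416], [384.1, 346.0, 205], [379.3, 368.3, 86]]
top [[170.6, 159.4, 203], [107.3, 194.1, 204], [158.9, 213.1, 505]]
```

```bash
python3 - <<'E'
from loc import *
from rig import robot
X=cv2.triangulatePoints(P(robot.camera_info("scene")),P(robot.camera_info("top")),np.array([[384.1,346.0],[419,317.6]]).T,np.array([[170.6,159.4],[158.9,213.1]]).T)
X=(X[:3]/X[3]).T; print(X.round(4), (X[0,2]-X[1,2])/.0718)
E
```

```text
[[0.5629 0.2214 0.0884]
 [0.4697 0.2398 0.0883]] 0.0011977275976118992
```

Both points on the lid are at 88 mm with a slope of about 0.001 rad, so it is shut and flush.

```bash
python3 -c "
from rig import robot
print(robot.sign_off())"
```

```text
the job is handed in; nothing more can be done
None
```

The dark case's lid is snapped shut and measures flush (about 0.001 rad), the pale case looked untouched in the last pictures, the arm is clear of everything, and I handed the job in at about 17.6 s.

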